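Snap the proud cassette cover shut with the seating tool

ROBOT

A 6-joint arm with a two-finger parallel gripper is mounted at the origin on a cart in front of the work surface, level with it; the furniture and walls round the work are solid. World frame = base frame: x ahead of the robot, y to its left, z up, the work surface at z = 0. Lengths are in m, angles in rad, forces in N, time in s.
With the tool pointing down it reaches from about 0.35 to 0.8 m from the base axis. Payload 7.3 kg.
Tool frame: the origin (TCP) lies on the centre line of the jaws, within the pads' length; the fingertips stand 25 mm ahead of it and the grasp point (between the pads) lies 6 mm ahead of it (robot.tip_extent is the distance from the TCP to the fingertips, in m); x points along the fingers, y is the direction in which the jaws open and shut, and the axes are right-handed (so a half turn about x gives the same grasp; the last joint's range is limited). The gripper opens to 85 mm and grips with 20 to 120 N. Pads are 22 mm wide; open, the fingers measure 114 mm over their backs; the gripper's body (76 mm by 85 mm) begins 54 mm behind the grasp point. The pads swing forward as they close: fully open they stand 13 mm farther back than shut.
Start: joints at [1.027, 0.342, 1.524, -0, 1.275, -0.146], TCP at [0.203, 0.484, 0.256] pointing down, gripper open.
Joint ranges: [-2.53, 2.53], [-0.77, 2.02], [0.04, 2.7], [-1, 4.14], [0.28, 2.66], [-3.11, 3.11]. Speed limits (rad/s): [2.57, 2.57, 3.14, 3.14, 3.14, 3.14].

INTERFACE

Orientations are given as a rotation vector (axis times angle).
In Python, from workcell import robot gives the robot as it stands.
- The arm moves only by the tool step_arm, never from a script. Its argument "steps" is a list of rows, each an object with "dp": the shift along the tool's x, y, z in m, a list of three; "roll": the turn about the tool's x in rad; "jaw": the finger opening in m, from 0 to 0.0854. A call has 1 to 8 rows; each row shifts and turns the pose as measured when the row begins, along the tool's axes as they then stand; what a row does not reach is not made up. A row lasts 1/10 s, in which the tool goes at most 50 mm and 8.59 degrees, less where a joint would pass 70% of its speed; a pose out of reach is approached as far as the arm can. A call is refused whole if a number of a shift passes 0.05 or a number of a turn 0.15, either way. A call with a gripper value outside its range is refused whole. The fingers move at their own pace and stop on an object; "squeeze" is the grip in N (left out, the last holds). Time passes only in rows, so rows that do not move let the fingers close. It gives the time, the measured TCP pose, the force and the opening at its end, in the units of the state.
- robot.sense(): the state, without advancing time (a new reading comes with each control period).
- robot.camera(name): name is "scene" or "top" or "wrist"; returns a dict with "image" (400x640x3 uint8, red, green, blue), "fx", "fy", "cx", "cy" (pixels), "pose" (4x4, takes a point from camera to world coordinates). Camera axes: x right, y up, looking along -z (the intrinsics and any distortion apply to the point x, -y, -z); pixel columns grow to the right and rows downward; lengths in m; the calibration is good to about 2 mm. A picture is of the moment at which its call begins. There is no depth.
- robot.sign_off(): hands the job in, once; it reports no verdict.
The state is a dict: "time": time; "q": joint angles; "qd": joint speeds; "joint_efforts": joint torques, N m; "tcp_pos": TCP position; "tool_rot": TCP orientation; "wrist_force": force on the tool from outside, world axes, zero at the start; "torque": the same for the moment, N m; "opening": finger opening in m.
Only numpy, scipy, OpenCV 4.12 (cv2) and the standard library are available. Lean on these libraries where they do the work, as an engineer would, in place of code of your own. Each camera call takes 0.05 s, during which the arm holds its last target.

TASK

One of the three filter cassettes on the bench has its white cover still standing proud of the body. Pick up the seating tool, press it squarely down on the middle of that cover until the cover clicks fully home, then stand the tool upright on the bare bench and let go. Push the cover only with the tool, never with the gripper.

Things in the scene. Friction and masses are not known exactly. Their poses are not given: they have to be found in the camera images.
- tool_centre (a point): Loose seating tool (0.2 kg) standing upright on the bench, right of the cassettes: black ribbed round handle, diameter 30 mm, on a round flat steel foot, diameter 50, 12 thick. 84 mm tall. Point on its axis half-way up, 42 mm above its underside; z axis up along the handle. Grasp across the handle from above, here or up to 15 mm higher; any yaw.
- cover_top (a point): Centre of the flat top of the proud white cover: disc diameter 54, 6 thick, with a 44 mm skirt in the 10 mm gap below it, on a round grey body (diameter 58, rim 40 mm above the bench) on a 64 mm square foot fixed to the bench. z axis up. Top is 56 mm above the bench proud, 46 home (disc on the rim). The other two cassettes are alike but shut, tops at 46; the order varies.
- cover (a joint): How far the proud cover is pressed down, in m: 0 proud (start), 0.010 home, a hard stop. Snap action: resistance rises to about 7 N in the first 3 mm, then falls; past half-way (5 mm) it snaps home by itself and stays, short of that it springs back up.
Things that resemble listed ones, but are neither listed nor needed, are in the scene too. What is shaped like the part that bears tool_centre but orange or red is not meant.

How it is judged:
By the outcome, as a careful person would: the job done as asked, in the order asked, and still so for the second after the job is handed in, with the robot touching nothing.
It also fails if it takes over 48 s, if anything falls off the work surface, if the arm or the gripper's body presses on something with over 40 N, if the wrist force passes 120 N, or if a joint passes its speed limit or range.

## Working session

There is one attempt and no reset: what is moved stays moved. The work goes in short steps, Python scripts to look and compute and a tool call to move; the robot and the scene stay as the last step left them, time stands still between calls to the robot, and variables do not carry over. Pictures are saved under pics/ and viewed, and the job is handed in when it is done.

Besides the shell and the picture viewer there is one more tool, called as name(argument=value, ...) on one line, values as JSON. step_arm: Moves the arm, as the interface text tells. Its arguments: {"type":"object","properties":{"steps":{"type":"array"},"squeeze":{"type":"number"}},"required":["steps"]}

```bash
mkdir -p pics; cat > h.py <<'E'
import numpy as np,cv2
from workcell import robot
def snap(n,f):
    c=robot.camera(n); cv2.imwrite(f,c["image"][:,:,::-1]); np.savez(f[:-4]+".npz",**{k:v for k,v in c.items()}); return c
def ray(c,u,v,z):
    d=np.array([(u-c["cx"])/c["fx"],-(v-c["cy"])/c["fy"],-1.]); P=c["pose"]; d=P[:3,:3]@d; o=P[:3,3]
    return o+d*(z-o[2])/d[2]
def proj(c,p):
    P=c["pose"]; q=P[:3,:3].T@(np.array(p)-P[:3,3]); return c["fx"]*q[0]/-q[2]+c["cx"], c["fy"]*q[1]/q[2]+c["cy"]
E
python3 - <<'E'
from h import *
for n in("scene","top"):
    c=snap(n,f"pics/{n}0.png"); print(n,c.keys(),c["fx"],c["cx"],c["cy"],c["pose"].round(3).tolist())
s=robot.sense(); print(s)
E
```

```text
scene dict_keys(['image', 'fx', 'fy', 'cx', 'cy', 'pose']) 370.5972776981786 318.71921485239557 194.98759579928728 [[0.894, 0.21, -0.395, 0.102], [-0.447, 0.448, -0.774, -0.828], [0.014, 0.869, 0.495, 0.533], [0.0, 0.0, 0.0, 1.0]]
top dict_keys(['image', 'fx', 'fy', 'cx', 'cy', 'pose']) 459.02578179509993 329.76812889908894 201.04920510670496 [[-0.028, 0.982, -0.185, 0.266], [-0.999, -0.033, -0.023, -0.127], [-0.029, 0.185, 0.982, 1.112], [0.0, 0.0, 0.0, 1.0]]
{'time': 0.1, 'q': array([ 1.02700338e+00,  3.42638360e-01,  1.52490386e+00,  1.26653416e-05,
        1.27539716e+00, -1.46007969e-01]), 'qd': array([-1.09804089e-03, -1.31902790e-03, -3.47143452e-03,  5.90160533e-05,
       -1.82571537e-04, -1.14586860e-03]), 'joint_efforts': array([ 2.06617362e-03, -4.34452415e+01, -2.46489412e+01, -9.05426373e-05,
        4.80750561e-03,  3.12168322e-05]), 'tcp_pos': array([0.20318869, 0.48374509, 0.25570921]), 'tool_rot': array([ 0.31107188,  1.54864588, -0.31306718]), 'wrist_force': array([-0.95680544,  0.81292335, -0.64928561]), 'torque': array([-0.00449255, -0.02191128, -0.04467316]), 'opening': 0.08554473165957223}
```

View pics/scene0.png

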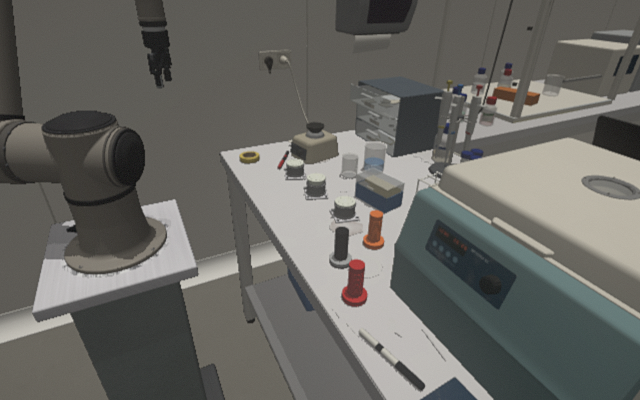

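View pics/top0.png

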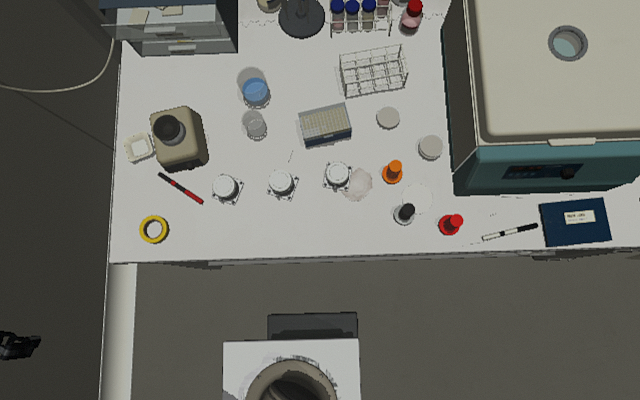

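The black tool is at about (405,212) in the top view. The cassettes are at about (226,187), (282,182) and (337,174). I'll enlarge these areas.

```bash
python3 - <<'E'
import cv2,numpy as np
t=cv2.imread("pics/top0.png");s=cv2.imread("pics/scene0.png")
def crop(im,x,y,w,h,k):return cv2.resize(im[y:y+h,x:x+w],None,fx=k,fy=k,interpolation=cv2.INTER_CUBIC)
cv2.imwrite("pics/topc.png",crop(t,200,145,160,70,5))
cv2.imwrite("pics/topt.png",crop(t,360,150,110,90,6))
cv2.imwrite("pics/scc.png",crop(s,270,140,100,85,7))
cv2.imwrite("pics/sct.png",crop(s,310,190,100,120,5))
E
```

```text
(no output)
```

View pics/topc.png

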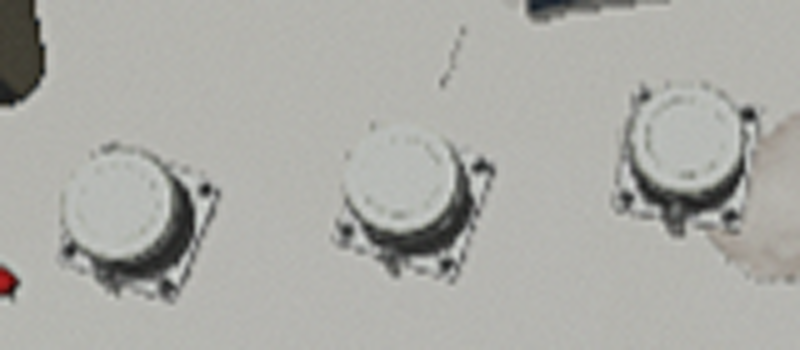

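View pics/topt.png

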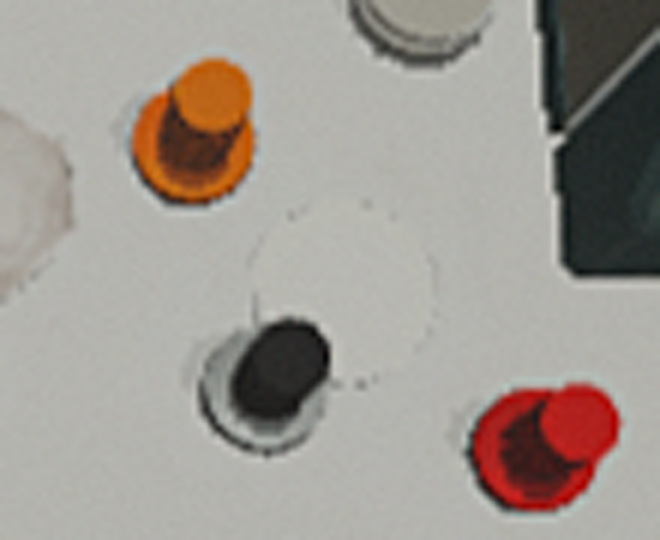

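View pics/scc.png

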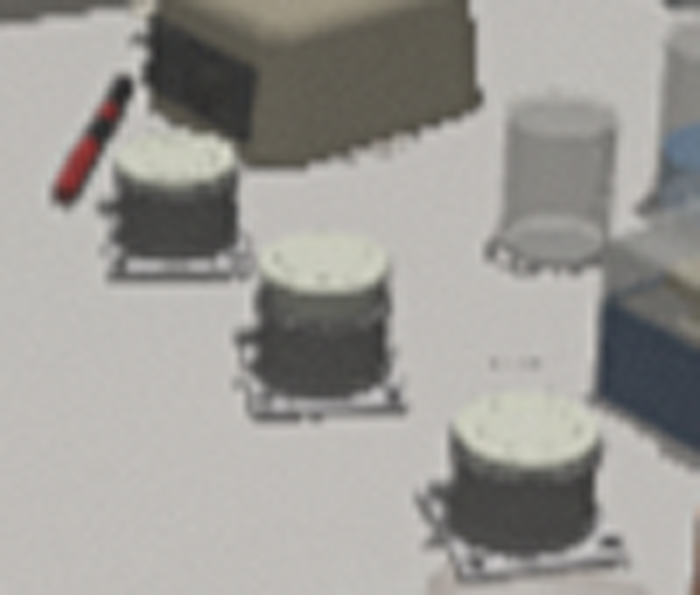

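View pics/sct.png

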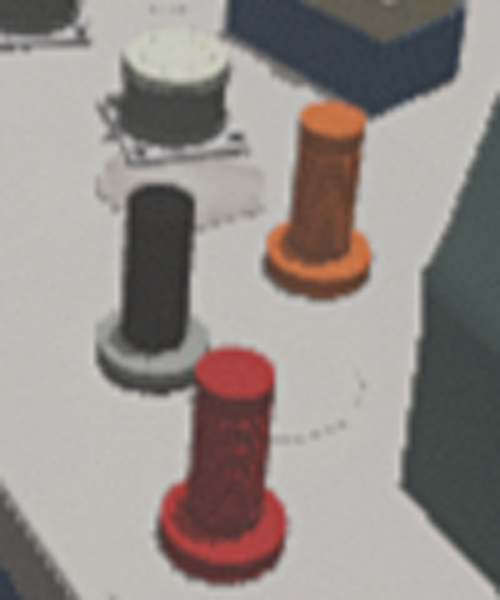

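```bash
cat >> h.py <<'E'
def tri(l):
    A=np.zeros((3,3));b=np.zeros(3)
    for c,u,v in l:
        P=c["pose"];d=P[:3,:3]@np.array([(u-c["cx"])/c["fx"],-(v-c["cy"])/c["fy"],-1.]);d/=np.linalg.norm(d)
        M=np.eye(3)-np.outer(d,d);A+=M;b+=M@P[:3,3]
    return np.linalg.solve(A,b)
E
python3 - <<'E'
from h import *
t=np.load("pics/top0.npz");s=np.load("pics/scene0.npz")
for n,a,b in (("L",(223.2,185.6),(294.7,162.4)),("M",(279.8,180.2),(315.7,177.1)),("R",(337,172.2),(344.7,201)),("tool",(408.9,208.3),(341.6,229))):
    print(n,tri([(t,*a),(s,*b)]).round(4))
    for z in (.046,.056,.084): print("  ",z,ray(t,*a,z).round(4)[:2],ray(s,*b,z).round(4)[:2])
print("foot",ray(t,403.3,214.2,.008))
print("orange",ray(t,395.2,165.5,.084),"red",ray(t,456.5,219.8,.084))
from scipy.spatial.transform import Rotation as R
print(R.from_rotvec(robot.sense()["tool_rot"]).as_matrix().round(3))
E
```

```text
L [0.5147 0.153  0.0445]
   0.046 [0.513 0.153] [0.5149 0.1499]
   0.056 [0.5107 0.1504] [0.5064 0.1298]
   0.084 [0.5042 0.143 ] [0.4827 0.0736]
M [0.5206 0.0153 0.0549]
   0.046 [0.5215 0.0169] [0.5298 0.0309]
   0.056 [0.5191 0.0156] [0.521  0.0132]
   0.084 [0.5124 0.0118] [ 0.4964 -0.0362]
R [ 0.5379 -0.1208  0.0444]
   0.046 [ 0.5364 -0.1204] [ 0.5377 -0.1233]
   0.056 [ 0.5339 -0.1205] [ 0.5287 -0.1377]
   0.084 [ 0.5268 -0.1206] [ 0.5037 -0.1783]
tool [ 0.4368 -0.2801  0.0871]
   0.046 [ 0.4434 -0.2862] [ 0.4679 -0.2297]
   0.056 [ 0.4417 -0.2847] [ 0.4604 -0.242 ]
   0.084 [ 0.437  -0.2805] [ 0.4394 -0.2764]
foot [ 0.43564992 -0.27747966  0.008     ]
orange [ 0.53789863 -0.25503535  0.084     ] red [ 0.40738776 -0.38513266  0.084     ]
[[-0.001  0.387  0.922]
 [-0.001  0.922 -0.387]
 [-1.    -0.001 -0.   ]]
```

The middle cassette is the proud one: its top triangulates to z≈0.055, against 0.0445 for the other two. Cover centre is about (0.520, 0.015) and the black tool about (0.437, −0.279). I'll swing around the arc at height.

step_arm(steps=[{"dp": [0,-0.002,0.05],"roll": 0.095,"jaw": 0.085},{"dp": [0,-0.002,0.05],"roll": 0.095,"jaw": 0.085},{"dp": [0,-0.002,0.05],"roll": 0.095,"jaw": 0.085},{"dp": [0,-0.002,0.05],"roll": 0.095,"jaw": 0.085},{"dp": [0,-0.002,0.05],"roll": 0.095,"jaw": 0.085},{"dp": [0,-0.002,0.05],"roll": 0.095,"jaw": 0.085},{"dp": [0,-0.002,0.05],"roll": 0.095,"jaw": 0.085},{"dp": [0,-0.002,0.05],"roll": 0.095,"jaw": 0.085}])

```text
time: 0.9
tcp_pos: [0.4815, 0.2122, 0.2518]
tool_rot: [0.908, 1.375, -0.917]
wrist_force: [1.2, 0.3, 0.0]
opening: 0.0851
```

step_arm(steps=[{"dp": [0,-0.002,0.05],"roll": 0.095,"jaw": 0.085},{"dp": [0,-0.002,0.05],"roll": 0.095,"jaw": 0.085},{"dp": [0,-0.002,0.05],"roll": 0.095,"jaw": 0.085},{"dp": [0,-0.002,0.05],"roll": 0.095,"jaw": 0.085},{"dp": [0,-0.002,0.05],"roll": 0.095,"jaw": 0.085},{"dp": [0,-0.002,0.05],"roll": 0.095,"jaw": 0.085},{"dp": [0,-0.002,0.05],"roll": 0.095,"jaw": 0.085},{"dp": [0,-0.002,0.04],"roll": 0.08,"jaw": 0.085}])

```text
time: 1.7
tcp_pos: [0.4881, -0.1706, 0.2488]
tool_rot: [1.477, 1.009, -1.494]
wrist_force: [0.5, -0.5, 1.0]
opening: 0.0851
```

```bash
cat >> h.py <<'E'
from scipy.spatial.transform import Rotation as R
def delta(p):
    s=robot.sense(); M=R.from_rotvec(s["tool_rot"]).as_matrix(); print("t",s["time"],"tcp",s["tcp_pos"].round(4),"F",s["wrist_force"].round(1),"open",round(s["opening"],4),"q6",s["q"][5].round(2)); print("axes",M.round(3).tolist()); print("delta tool",(M.T@(np.array(p)-s["tcp_pos"])).round(4))
E
python3 -c "
from h import *
delta([.437,-.279,.15]); c=snap('wrist','pics/w1.png'); print(proj(c,[.437,-.279,.084]))"
```

```text
t 1.7 tcp [ 0.4881 -0.1706  0.2488] F [ 0.5 -0.5  1. ] open 0.0851 q6 -0.1
axes [[-0.01, 0.928, -0.372], [-0.001, -0.372, -0.928], [-1.0, -0.009, 0.005]]
delta tool [ 0.0995 -0.0062  0.1192]
(np.float64(315.11808556065614), np.float64(293.6206211373518))
```

View pics/w1.png

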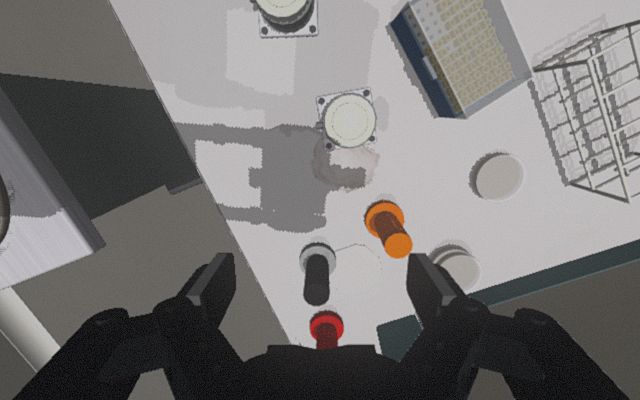

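The tool's top shows at (316,293), as predicted. Orange is to its upper right and red is below. Going over it.

step_arm(steps=[{"dp": [0,-0.002,0.04],"roll": 0,"jaw": 0.085},{"dp": [0,-0.002,0.04],"roll": 0,"jaw": 0.085},{"dp": [0.02,-0.002,0.035],"roll": 0,"jaw": 0.085},{"dp": [0.03,0,0.005],"roll": 0,"jaw": 0.085},{"dp": [0.03,0,0],"roll": 0,"jaw": 0.085},{"dp": [0,0,0],"roll": 0,"jaw": 0.085}])

```text
time: 2.35
tcp_pos: [0.4308, -0.2909, 0.1666]
tool_rot: [1.482, 1.0, -1.504]
wrist_force: [-0.2, 0.3, 0.4]
opening: 0.0853
```

```bash
python3 -c "
from h import *
delta([.437,-.279,.056]); c=snap('wrist','pics/w2.png'); print(proj(c,[.437,-.279,.084]))"
```

```text
t 2.35 tcp [ 0.4308 -0.2909  0.1666] F [-0.2  0.3  0.4] open 0.0853 q6 -0.34
axes [[-0.012, 0.924, -0.383], [-0.004, -0.383, -0.924], [-1.0, -0.009, 0.008]]
delta tool [ 0.1105  0.0022 -0.0143]
(np.float64(322.73106198278595), np.float64(201.15343852696603))
```

View pics/w2.png

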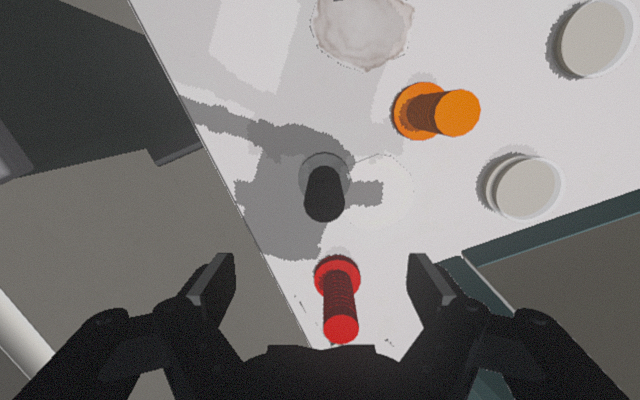

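step_arm(steps=[{"dp": [0,0.002,-0.014],"roll": 0,"jaw": 0.085},{"dp": [0.03,0,0],"roll": 0,"jaw": 0.085},{"dp": [0.03,0,0],"roll": 0,"jaw": 0.085},{"dp": [0.02,0,0],"roll": 0,"jaw": 0.085},{"dp": [0,0,0],"roll": 0,"jaw": 0.085}])

```text
time: 2.9
tcp_pos: [0.4465, -0.2776, 0.0951]
tool_rot: [1.48, 0.984, -1.49]
wrist_force: [-0.4, 0.2, 1.3]
opening: 0.085
```

```bash
python3 -c "
from h import *
delta([.437,-.279,.056]); c=snap('wrist','pics/w3.png'); print(proj(c,[.437,-.279,.084]))"
```

```text
t 2.9 tcp [ 0.4465 -0.2776  0.0951] F [-0.4  0.2  1.3] open 0.085 q6 -0.3
axes [[0.004, 0.926, -0.378], [-0.015, -0.378, -0.926], [-1.0, 0.009, 0.013]]
delta tool [ 0.0391 -0.0086  0.0044]
(np.float64(302.7800715950022), np.float64(279.8290306847698))
```

View pics/w3.png

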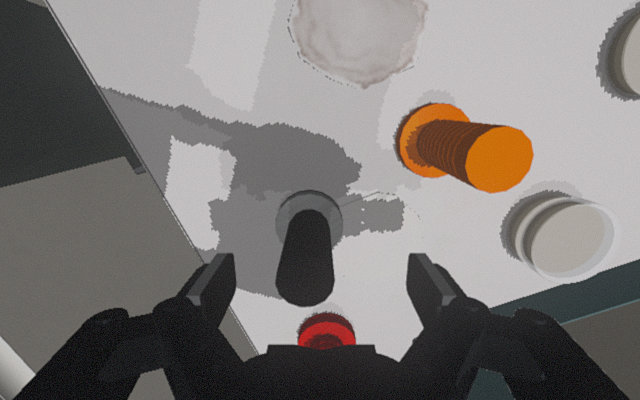

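step_arm(steps=[{"dp": [0,-0.007,0.004],"roll": 0,"jaw": 0.085},{"dp": [0.02,0,0],"roll": 0,"jaw": 0.085},{"dp": [0.019,0,0],"roll": 0,"jaw": 0.085},{"dp": [0,0,0],"roll": 0,"jaw": 0.085}])

```text
time: 3.35
tcp_pos: [0.4428, -0.2813, 0.0645]
tool_rot: [1.479, 0.97, -1.481]
wrist_force: [-0.7, -0.3, 0.1]
opening: 0.0848
```

```bash
python3 -c "
from h import *
delta([.437,-.279,.056]); c=snap('wrist','pics/w4.png'); print(proj(c,[.437,-.279,.084]))"
```

```text
t 3.35 tcp [ 0.4428 -0.2813  0.0645] F [-0.7 -0.3  0.1] open 0.0848 q6 -0.31
axes [[0.016, 0.927, -0.376], [-0.026, -0.376, -0.926], [-1.0, 0.024, 0.018]]
delta tool [ 0.0084 -0.0065 -0.0001]
(np.float64(304.6069392807045), np.float64(313.12374310771355))
```

View pics/w4.png

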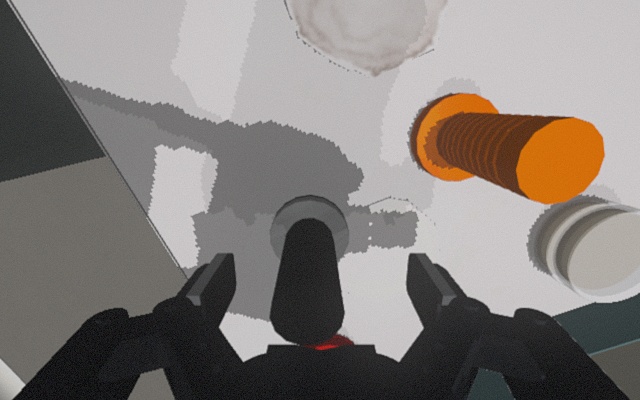

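The tool axis has drifted about 1.7° off vertical over the rows. Before gripping, I'll check what causes that.

step_arm(steps=[{"dp": [0,0,0],"roll": 0,"jaw": 0.085},{"dp": [0,0,0],"roll": 0,"jaw": 0.085},{"dp": [0,0,0],"roll": 0,"jaw": 0.085}])

```text
time: 3.7
tcp_pos: [0.4448, -0.2831, 0.0698]
tool_rot: [1.479, 0.961, -1.477]
wrist_force: [0.1, -0.3, 0.4]
opening: 0.0849
```

```bash
python3 -c "
from h import *
delta([.437,-.279,.056])"
```

```text
t 3.7 tcp [ 0.4448 -0.2831  0.0698] F [ 0.1 -0.3  0.4] open 0.0849 q6 -0.31
axes [[0.022, 0.926, -0.376], [-0.031, -0.375, -0.926], [-0.999, 0.032, 0.02]]
delta tool [ 0.0135 -0.0092 -0.0011]
```

step_arm(steps=[{"dp": [-0.03,0,0],"roll": 0,"jaw": 0.085},{"dp": [-0.03,0,0],"roll": 0,"jaw": 0.085}])

```text
time: 3.9
tcp_pos: [0.442, -0.28, 0.1287]
tool_rot: [1.479, 0.968, -1.48]
wrist_force: [-0.1, 0.3, 0.6]
opening: 0.085
```

```bash
python3 -c "
from h import *
delta([.437,-.279,.056])"
```

```text
t 3.9 tcp [ 0.442  -0.28    0.1287] F [-0.1  0.3  0.6] open 0.085 q6 -0.31
axes [[0.017, 0.926, -0.376], [-0.026, -0.376, -0.926], [-1.0, 0.025, 0.018]]
delta tool [ 0.0726 -0.0068 -0.0004]
```

```bash
cat > st.py <<'E'
from h import *
s=robot.sense();M=R.from_rotvec(s["tool_rot"]).as_matrix()
print("t",s["time"].__round__(3),"q",s["q"].round(4),"qd",s["qd"].round(3),"tcp",s["tcp_pos"].round(4),"x",M[:,0].round(4),"wz in tool",M[2].round(4),"F",s["wrist_force"].round(1))
E
python3 st.py
```

```text
t 3.9 q [-0.7062  0.4655  1.7244 -0.0115  0.9219 -0.314 ] qd [ 0.005 -0.432 -0.256  0.007  0.733 -0.006] tcp [ 0.442  -0.28    0.1287] x [ 0.0168 -0.0264 -0.9995] wz in tool [-0.9995  0.0254  0.0181] F [-0.1  0.3  0.6]
```

step_arm(steps=[{"dp": [0,0,0],"roll": 0,"jaw": 0.085}])

```text
time: 4.0
tcp_pos: [0.4436, -0.2813, 0.1326]
tool_rot: [1.479, 0.961, -1.477]
wrist_force: [0.6, -0.3, 0.1]
opening: 0.0853
```

```bash
python3 st.py
```

```text
t 4.0 q [-0.7061  0.4602  1.7205 -0.0115  0.9239 -0.314 ] qd [-0.002  0.035  0.04  -0.001 -0.028  0.001] tcp [ 0.4436 -0.2813  0.1326] x [ 0.0223 -0.031  -0.9993] wz in tool [-0.9993  0.0323  0.0204] F [ 0.6 -0.3  0.1]
```

step_arm(steps=[{"dp": [0,0,0],"roll": 0,"jaw": 0.085}])

```text
time: 4.1
tcp_pos: [0.4436, -0.2813, 0.1331]
tool_rot: [1.479, 0.96, -1.476]
wrist_force: [-0.6, -1.1, -0.9]
opening: 0.0849
```

```bash
python3 st.py
```

```text
t 4.1 q [-0.706   0.4591  1.7207 -0.0115  0.9236 -0.314 ] qd [ 0.001 -0.032 -0.025  0.001  0.012 -0.001] tcp [ 0.4436 -0.2813  0.1331] x [ 0.0231 -0.0317 -0.9992] wz in tool [-0.9992  0.0333  0.0207] F [-0.6 -1.1 -0.9]
```

step_arm(steps=[{"dp": [0,0,0],"roll": 0,"jaw": 0.085}])

```text
time: 4.2
tcp_pos: [0.4435, -0.2813, 0.133]
tool_rot: [1.479, 0.96, -1.476]
wrist_force: [-0.1, 0.5, -0.2]
opening: 0.085
```

```bash
python3 st.py
```

```text
t 4.2 q [-0.7061  0.4591  1.7212 -0.0115  0.923  -0.314 ] qd [ 0.001  0.005  0.012 -0.001 -0.002  0.002] tcp [ 0.4435 -0.2813  0.133 ] x [ 0.0232 -0.0319 -0.9992] wz in tool [-0.9992  0.0335  0.0208] F [-0.1  0.5 -0.2]
```

step_arm(steps=[{"dp": [-0.04,0,0],"roll": 0,"jaw": 0.085},{"dp": [0,0,0],"roll": 0,"jaw": 0.085},{"dp": [0,0,0],"roll": 0,"jaw": 0.085}])

```text
time: 4.5
tcp_pos: [0.4414, -0.2791, 0.1707]
tool_rot: [1.479, 0.967, -1.479]
wrist_force: [-0.2, 0.7, -0.4]
opening: 0.0851
```

```bash
python3 st.py
```

```text
t 4.5 q [-0.7055  0.4085  1.6805 -0.0108  1.021  -0.3146] qd [ 0.    -0.024 -0.041  0.002  0.01  -0.001] tcp [ 0.4414 -0.2791  0.1707] x [ 0.0182 -0.0275 -0.9995] wz in tool [-0.9995  0.0272  0.0187] F [-0.2  0.7 -0.4]
```

step_arm(steps=[{"dp": [0.04,0,0],"roll": 0,"jaw": 0.085},{"dp": [0,0,0],"roll": 0,"jaw": 0.085},{"dp": [0,0,0],"roll": 0,"jaw": 0.085}])

```text
time: 4.8
tcp_pos: [0.442, -0.2801, 0.1288]
tool_rot: [1.479, 0.968, -1.48]
wrist_force: [-0.5, -0.1, 1.1]
opening: 0.0847
```

```bash
python3 st.py
```

```text
t 4.8 q [-0.7063  0.4653  1.7244 -0.0115  0.9216 -0.314 ] qd [-0.001  0.041  0.05  -0.    -0.006 -0.   ] tcp [ 0.442  -0.2801  0.1288] x [ 0.0172 -0.0267 -0.9995] wz in tool [-0.9995  0.0259  0.0182] F [-0.5 -0.1  1.1]
```

step_arm(steps=[{"dp": [0,0.04,0],"roll": 0,"jaw": 0.085},{"dp": [0,0,0],"roll": 0,"jaw": 0.085},{"dp": [0,0,0],"roll": 0,"jaw": 0.085}])

```text
time: 5.1
tcp_pos: [0.4786, -0.2945, 0.1304]
tool_rot: [1.479, 0.973, -1.483]
wrist_force: [-1.2, 0.8, -0.3]
opening: 0.0848
```

```bash
python3 st.py
```

```text
t 5.1 q [-0.6828  0.5251  1.6094 -0.012   0.9817 -0.2906] qd [ 0.007  0.011 -0.07   0.004 -0.003  0.004] tcp [ 0.4786 -0.2945  0.1304] x [ 0.0134 -0.0237 -0.9996] wz in tool [-0.9996  0.0214  0.0169] F [-1.2  0.8 -0.3]
```

step_arm(steps=[{"dp": [0,-0.04,0],"roll": 0,"jaw": 0.085},{"dp": [0,0,0],"roll": 0,"jaw": 0.085},{"dp": [0,0,0],"roll": 0,"jaw": 0.085}])

```text
time: 5.4
tcp_pos: [0.4396, -0.2783, 0.1306]
tool_rot: [1.479, 0.973, -1.482]
wrist_force: [0.0, -0.3, 1.1]
opening: 0.0849
```

```bash
python3 st.py
```

```text
t 5.4 q [-0.7066  0.4604  1.727  -0.0117  0.9287 -0.3143] qd [-0.004 -0.032  0.08  -0.005  0.023 -0.004] tcp [ 0.4396 -0.2783  0.1306] x [ 0.0133 -0.0237 -0.9996] wz in tool [-0.9996  0.0212  0.0169] F [ 0.  -0.3  1.1]
```

step_arm(steps=[{"dp": [0,0,-0.04],"roll": 0,"jaw": 0.085},{"dp": [0,0,0],"roll": 0,"jaw": 0.085},{"dp": [0,0,0],"roll": 0,"jaw": 0.085}])

```text
time: 5.7
tcp_pos: [0.4563, -0.2419, 0.1322]
tool_rot: [1.48, 0.967, -1.481]
wrist_force: [-0.3, -0.4, -0.5]
opening: 0.0848
```

```bash
python3 st.py
```

```text
t 5.7 q [-0.6294  0.4505  1.7388 -0.0144  0.9227 -0.2341] qd [ 0.032 -0.01   0.     0.017  0.009  0.016] tcp [ 0.4563 -0.2419  0.1322] x [ 0.0171 -0.0266 -0.9995] wz in tool [-0.9995  0.0259  0.0182] F [-0.3 -0.4 -0.5]
```

step_arm(steps=[{"dp": [0,0,0.04],"roll": 0,"jaw": 0.085},{"dp": [0,0,0],"roll": 0,"jaw": 0.085},{"dp": [0,0,0],"roll": 0,"jaw": 0.085}])

```text
time: 6.0
tcp_pos: [0.4421, -0.2814, 0.1343]
tool_rot: [1.479, 0.964, -1.478]
wrist_force: [-0.0, -1.0, 0.5]
opening: 0.085
```

```bash
python3 st.py
```

```text
t 6.0 q [-0.708   0.4574  1.7193 -0.0113  0.9312 -0.3158] qd [-0.043  0.006 -0.025 -0.018 -0.005 -0.02 ] tcp [ 0.4421 -0.2814  0.1343] x [ 0.0197 -0.0288 -0.9994] wz in tool [-0.9994  0.0291  0.0193] F [-0.  -1.   0.5]
```

step_arm(steps=[{"dp": [-0.05,0,0],"roll": 0,"jaw": 0.085},{"dp": [0,0,0],"roll": 0,"jaw": 0.085},{"dp": [0,0,0],"roll": 0,"jaw": 0.085},{"dp": [-0.05,0,0],"roll": 0,"jaw": 0.085},{"dp": [0,0,0],"roll": 0,"jaw": 0.085},{"dp": [0,0,0],"roll": 0,"jaw": 0.085}])

```text
time: 6.6
tcp_pos: [0.4403, -0.2783, 0.2352]
tool_rot: [1.48, 0.966, -1.48]
wrist_force: [0.2, -0.7, -0.2]
opening: 0.0848
```

```bash
python3 st.py
```

```text
t 6.6 q [-0.7058  0.3375  1.5925 -0.0097  1.1804 -0.3158] qd [ 0.004 -0.041 -0.064  0.001  0.012  0.001] tcp [ 0.4403 -0.2783  0.2352] x [ 0.0179 -0.0271 -0.9995] wz in tool [-0.9995  0.0268  0.0183] F [ 0.2 -0.7 -0.2]
```

step_arm(steps=[{"dp": [0.05,0,0],"roll": 0,"jaw": 0.085},{"dp": [0,0,0],"roll": 0,"jaw": 0.085},{"dp": [0,0,0],"roll": 0,"jaw": 0.085},{"dp": [0.05,0,0],"roll": 0,"jaw": 0.085},{"dp": [0,0,0],"roll": 0,"jaw": 0.085},{"dp": [0,0,0],"roll": 0,"jaw": 0.085}])

```text
time: 7.2
tcp_pos: [0.4452, -0.2828, 0.1384]
tool_rot: [1.479, 0.96, -1.476]
wrist_force: [0.7, -0.6, 1.1]
opening: 0.0851
```

```bash
python3 st.py
```

```text
t 7.2 q [-0.7064  0.4552  1.709  -0.011   0.9393 -0.3143] qd [-0.002  0.03   0.034 -0.     0.01  -0.001] tcp [ 0.4452 -0.2828  0.1384] x [ 0.0232 -0.0314 -0.9992] wz in tool [-0.9992  0.0333  0.0204] F [ 0.7 -0.6  1.1]
```

step_arm(steps=[{"dp": [-0.05,0,0],"roll": 0,"jaw": 0.085},{"dp": [-0.03,0,0],"roll": 0,"jaw": 0.085},{"dp": [-0.018,0,0],"roll": 0,"jaw": 0.085},{"dp": [-0.01,0,0],"roll": 0,"jaw": 0.085},{"dp": [-0.005,0,0],"roll": 0,"jaw": 0.085},{"dp": [-0.002,0,0],"roll": 0,"jaw": 0.085},{"dp": [0,0,0],"roll": 0,"jaw": 0.085}])

```text
time: 7.9
tcp_pos: [0.4443, -0.2801, 0.2733]
tool_rot: [1.479, 0.94, -1.466]
wrist_force: [-0.5, 0.2, -0.0]
opening: 0.085
```

```bash
python3 st.py
```

```text
t 7.9 q [-0.7037  0.2998  1.5388 -0.0094  1.245  -0.3155] qd [-0.001 -0.013 -0.003 -0.001  0.008  0.   ] tcp [ 0.4443 -0.2801  0.2733] x [ 0.0385 -0.0443 -0.9983] wz in tool [-0.9983  0.0523  0.0266] F [-0.5  0.2 -0. ]
```

step_arm(steps=[{"dp": [0.005,0,0],"roll": 0,"jaw": 0.085},{"dp": [0.012,0,0],"roll": 0,"jaw": 0.085},{"dp": [0.02,0,0],"roll": 0,"jaw": 0.085},{"dp": [0.03,0,0],"roll": 0,"jaw": 0.085},{"dp": [0.04,0,0],"roll": 0,"jaw": 0.085},{"dp": [0,0,0],"roll": 0,"jaw": 0.085},{"dp": [0,0,0],"roll": 0,"jaw": 0.085}])

```text
time: 8.6
tcp_pos: [0.4463, -0.2834, 0.1568]
tool_rot: [1.479, 0.949, -1.471]
wrist_force: [0.5, -0.2, -0.2]
opening: 0.0849
```

```bash
python3 st.py
```

```text
t 8.6 q [-0.7059  0.4284  1.6935 -0.0106  0.9706 -0.3146] qd [-0.002  0.04   0.045 -0.001 -0.011 -0.001] tcp [ 0.4463 -0.2834  0.1568] x [ 0.0317 -0.0385 -0.9988] wz in tool [-0.9988  0.0439  0.0238] F [ 0.5 -0.2 -0.2]
```

step_arm(steps=[{"dp": [0.01,-0.003,0],"roll": 0,"jaw": 0.085},{"dp": [0.02,-0.005,0],"roll": 0,"jaw": 0.085},{"dp": [0.02,0,0],"roll": 0,"jaw": 0.085},{"dp": [0.012,0,0],"roll": 0,"jaw": 0.085},{"dp": [0.008,0,0],"roll": 0,"jaw": 0.085},{"dp": [0.004,0,0],"roll": 0,"jaw": 0.085},{"dp": [0.002,0,0],"roll": 0,"jaw": 0.085},{"dp": [0,0,0],"roll": 0,"jaw": 0.085}])

```text
time: 9.4
tcp_pos: [0.4445, -0.2862, 0.0839]
tool_rot: [1.479, 0.935, -1.464]
wrist_force: [-0.4, 0.0, 0.5]
opening: 0.085
```

```bash
python3 st.py
```

```text
t 9.4 q [-0.7124  0.5269  1.7772 -0.012   0.775  -0.3189] qd [-0.001 -0.007 -0.008 -0.     0.003 -0.001] tcp [ 0.4445 -0.2862  0.0839] x [ 0.0418 -0.0473 -0.998 ] wz in tool [-0.998   0.0565  0.0281] F [-0.4  0.   0.5]
```

```bash
cat > p.py <<'E'
from workcell import robot
s=robot.sense();q=s["q"];print(round(s["time"],2),"sum",(q[1]+q[2]+q[4]).round(4),"q",q.round(4),"qd",s["qd"].round(3),"tcp",s["tcp_pos"].round(4))
E
python3 p.py
```

```text
9.4 sum 3.079 q [-0.7124  0.5269  1.7772 -0.012   0.775  -0.3189] qd [-0.001 -0.007 -0.008 -0.     0.003 -0.001] tcp [ 0.4445 -0.2862  0.0839]
```

step_arm(steps=[{"dp": [-0.03,0,0],"roll": 0,"jaw": 0.085}])

```text
time: 9.5
tcp_pos: [0.4418, -0.2837, 0.1116]
tool_rot: [1.479, 0.942, -1.467]
wrist_force: [0.1, -0.1, -0.9]
opening: 0.0851
```

```bash
python3 p.py
```

```text
9.5 sum 3.0854 q [-0.7121  0.4819  1.7576 -0.0113  0.846  -0.3195] qd [ 0.009 -0.539 -0.269  0.008  0.75  -0.005] tcp [ 0.4418 -0.2837  0.1116]
```

step_arm(steps=[{"dp": [-0.03,0,0],"roll": 0,"jaw": 0.085}])

```text
time: 9.6
tcp_pos: [0.4406, -0.2823, 0.1424]
tool_rot: [1.479, 0.943, -1.467]
wrist_force: [0.7, -0.3, 0.4]
opening: 0.0849
```

```bash
python3 p.py
```

```text
9.6 sum 3.0862 q [-0.7115  0.436   1.7299 -0.0107  0.9203 -0.32  ] qd [ 0.004 -0.435 -0.262  0.005  0.731 -0.007] tcp [ 0.4406 -0.2823  0.1424]
```

step_arm(steps=[{"dp": [-0.03,0,0],"roll": 0,"jaw": 0.085}])

```text
time: 9.7
tcp_pos: [0.4393, -0.2808, 0.1736]
tool_rot: [1.479, 0.943, -1.468]
wrist_force: [0.1, -0.1, -0.4]
opening: 0.0857
```

```bash
python3 p.py
```

```text
9.7 sum 3.0866 q [-0.711   0.3929  1.6974 -0.0102  0.9962 -0.3204] qd [ 0.005 -0.431 -0.337  0.003  0.755 -0.005] tcp [ 0.4393 -0.2808  0.1736]
```

step_arm(steps=[{"dp": [0,0,0],"roll": 0,"jaw": 0.085}])

```text
time: 9.8
tcp_pos: [0.4411, -0.2821, 0.1783]
tool_rot: [1.479, 0.934, -1.463]
wrist_force: [-0.4, -0.7, -0.0]
opening: 0.0849
```

```bash
python3 p.py
```

```text
9.8 sum 3.0778 q [-0.7107  0.3871  1.6924 -0.0101  0.9983 -0.3204] qd [ 0.001  0.031  0.048  0.002 -0.026  0.001] tcp [ 0.4411 -0.2821  0.1783]
```

step_arm(steps=[{"dp": [0,0,0],"roll": 0,"jaw": 0.085}])

```text
time: 9.9
tcp_pos: [0.4412, -0.2822, 0.179]
tool_rot: [1.479, 0.933, -1.462]
wrist_force: [-0.3, -0.1, -0.2]
opening: 0.085
```

```bash
python3 p.py
```

```text
9.9 sum 3.0762 q [-0.7107  0.3857  1.6924 -0.0101  0.9981 -0.3204] qd [ 0.001 -0.037 -0.031  0.001  0.013 -0.   ] tcp [ 0.4412 -0.2822  0.179 ]
```

step_arm(steps=[{"dp": [0.03,0,0],"roll": 0,"jaw": 0.085}])

```text
time: 10.0
tcp_pos: [0.4445, -0.2852, 0.1522]
tool_rot: [1.478, 0.924, -1.458]
wrist_force: [0.6, -0.5, -1.0]
opening: 0.0849
```

```bash
python3 p.py
```

```text
10.0 sum 3.0672 q [-0.711   0.4226  1.7206 -0.0106  0.924  -0.32  ] qd [-0.007  0.458  0.381 -0.005 -0.783  0.004] tcp [ 0.4445 -0.2852  0.1522]
```

step_arm(steps=[{"dp": [0.03,0,0],"roll": 0,"jaw": 0.085}])

```text
time: 10.1
tcp_pos: [0.4461, -0.2869, 0.1216]
tool_rot: [1.478, 0.922, -1.457]
wrist_force: [-0.2, -0.4, 0.1]
opening: 0.0847
```

```bash
python3 p.py
```

```text
10.1 sum 3.0659 q [-0.7115  0.4676  1.7486 -0.0112  0.8496 -0.3195] qd [-0.006  0.432  0.241 -0.005 -0.736  0.005] tcp [ 0.4461 -0.2869  0.1216]
```

step_arm(steps=[{"dp": [0,0,0],"roll": 0,"jaw": 0.085}])

```text
time: 10.2
tcp_pos: [0.4444, -0.2855, 0.118]
tool_rot: [1.478, 0.93, -1.461]
wrist_force: [-0.6, -0.2, -0.1]
opening: 0.0855
```

```bash
python3 p.py
```

```text
10.2 sum 3.0732 q [-0.7116  0.4723  1.7526 -0.0112  0.8483 -0.3195] qd [ 0.002 -0.043 -0.035 -0.002  0.036 -0.001] tcp [ 0.4444 -0.2855  0.118 ]
```

step_arm(steps=[{"dp": [0,0,0],"roll": 0,"jaw": 0.085}])

```text
time: 10.3
tcp_pos: [0.4442, -0.2854, 0.1178]
tool_rot: [1.478, 0.931, -1.462]
wrist_force: [-0.8, 0.2, 0.3]
opening: 0.0852
```

```bash
python3 p.py
```

```text
10.3 sum 3.0746 q [-0.7116  0.473   1.7522 -0.0112  0.8495 -0.3196] qd [-0.001  0.027  0.022  0.    -0.009  0.001] tcp [ 0.4442 -0.2854  0.1178]
```

step_arm(steps=[{"dp": [0,0,0.004],"roll": 0,"jaw": 0.085}])

```text
time: 10.4
tcp_pos: [0.4428, -0.2889, 0.1182]
tool_rot: [1.478, 0.932, -1.461]
wrist_force: [-0.9, -0.5, -0.2]
opening: 0.0851
```

```bash
python3 p.py
```

```text
10.4 sum 3.075 q [-0.7189  0.4734  1.7496 -0.0104  0.852  -0.3278] qd [-0.084  0.004 -0.039  0.004  0.02  -0.089] tcp [ 0.4428 -0.2889  0.1182]
```

step_arm(steps=[{"dp": [0,0,-0.004],"roll": 0,"jaw": 0.085}])

```text
time: 10.5
tcp_pos: [0.4445, -0.2861, 0.1191]
tool_rot: [1.478, 0.93, -1.461]
wrist_force: [-0.8, -0.3, -0.4]
opening: 0.0848
```

```bash
python3 p.py
```

```text
10.5 sum 3.0732 q [-0.7122  0.4714  1.7502 -0.0113  0.8516 -0.32  ] qd [ 0.092 -0.02   0.024  0.    -0.001  0.093] tcp [ 0.4445 -0.2861  0.1191]
```

step_arm(steps=[{"dp": [0,0,0.004],"roll": 0,"jaw": 0.085},{"dp": [0,0,-0.004],"roll": 0,"jaw": 0.085},{"dp": [0,0,0.004],"roll": 0,"jaw": 0.085},{"dp": [0,0,-0.004],"roll": 0,"jaw": 0.085}])

```text
time: 10.9
tcp_pos: [0.4454, -0.2869, 0.1216]
tool_rot: [1.478, 0.925, -1.459]
wrist_force: [0.2, -0.8, -0.9]
opening: 0.0849
```

```bash
python3 p.py
```

```text
10.9 sum 3.0688 q [-0.7123  0.4678  1.7482 -0.0113  0.8528 -0.32  ] qd [ 0.096 -0.018  0.032  0.002 -0.007  0.096] tcp [ 0.4454 -0.2869  0.1216]
```

step_arm(steps=[{"dp": [0,0,0],"roll": 0,"jaw": 0.085},{"dp": [0,0,0],"roll": 0,"jaw": 0.085},{"dp": [0,0,0],"roll": 0,"jaw": 0.085},{"dp": [0,0,0],"roll": 0,"jaw": 0.085}])

```text
time: 11.3
tcp_pos: [0.4455, -0.2863, 0.1216]
tool_rot: [1.478, 0.926, -1.459]
wrist_force: [-0.3, 1.2, 0.0]
opening: 0.0848
```

```bash
python3 p.py
```

```text
11.3 sum 3.069 q [-0.7113  0.4675  1.7485 -0.0112  0.853  -0.3196] qd [ 0.     0.001  0.     0.    -0.001 -0.   ] tcp [ 0.4455 -0.2863  0.1216]
```

step_arm(steps=[{"dp": [-0.04,0,0],"roll": 0,"jaw": 0.085},{"dp": [0,0,0],"roll": 0,"jaw": 0.085}])

```text
time: 11.5
tcp_pos: [0.4433, -0.284, 0.1617]
tool_rot: [1.478, 0.928, -1.46]
wrist_force: [0.5, -0.2, -0.6]
opening: 0.0851
```

```bash
python3 p.py
```

```text
11.5 sum 3.0712 q [-0.7107  0.4093  1.7106 -0.0104  0.9512 -0.3202] qd [-0.006  0.099  0.099 -0.001 -0.055  0.001] tcp [ 0.4433 -0.284   0.1617]
```

step_arm(steps=[{"dp": [0.04,0,0],"roll": 0,"jaw": 0.085},{"dp": [0,0,0],"roll": 0,"jaw": 0.085}])

```text
time: 11.7
tcp_pos: [0.4459, -0.2867, 0.1224]
tool_rot: [1.478, 0.924, -1.458]
wrist_force: [-0.1, 0.0, -0.4]
opening: 0.085
```

```bash
python3 p.py
```

```text
11.7 sum 3.0675 q [-0.7113  0.4665  1.7475 -0.0112  0.8535 -0.3196] qd [ 0.003 -0.103 -0.099  0.     0.067 -0.   ] tcp [ 0.4459 -0.2867  0.1224]
```

step_arm(steps=[{"dp": [-0.03,0,0],"roll": 0,"jaw": 0.085},{"dp": [0,0,0],"roll": 0,"jaw": 0.085},{"dp": [0,0,0],"roll": 0,"jaw": 0.085}])

```text
time: 12.0
tcp_pos: [0.4441, -0.2848, 0.1541]
tool_rot: [1.478, 0.926, -1.459]
wrist_force: [-0.7, -0.8, -1.1]
opening: 0.0851
```

```bash
python3 p.py
```

```text
12.0 sum 3.0697 q [-0.7109  0.4203  1.7179 -0.0106  0.9315 -0.3201] qd [ 0.001 -0.034 -0.037  0.     0.022 -0.   ] tcp [ 0.4441 -0.2848  0.1541]
```

step_arm(steps=[{"dp": [0.03,0,0],"roll": 0,"jaw": 0.085},{"dp": [0,0,0],"roll": 0,"jaw": 0.085},{"dp": [0,0,0],"roll": 0,"jaw": 0.085}])

```text
time: 12.3
tcp_pos: [0.4463, -0.287, 0.1257]
tool_rot: [1.478, 0.923, -1.458]
wrist_force: [0.1, -0.4, -0.2]
opening: 0.085
```

```bash
python3 p.py
```

```text
12.3 sum 3.0667 q [-0.7113  0.4624  1.7432 -0.0111  0.8612 -0.3197] qd [-0.001  0.022  0.029  0.     0.002  0.001] tcp [ 0.4463 -0.287   0.1257]
```

step_arm(steps=[{"dp": [-0.02,0,0],"roll": 0,"jaw": 0.085},{"dp": [0.02,0,0],"roll": 0,"jaw": 0.085},{"dp": [-0.02,0,0],"roll": 0,"jaw": 0.085},{"dp": [0.02,0,0],"roll": 0,"jaw": 0.085},{"dp": [0,0,0],"roll": 0,"jaw": 0.085},{"dp": [0,0,0],"roll": 0,"jaw": 0.085}])

```text
time: 12.9
tcp_pos: [0.4479, -0.2881, 0.132]
tool_rot: [1.478, 0.918, -1.455]
wrist_force: [0.6, 0.2, 1.0]
opening: 0.085
```

```bash
python3 p.py
```

```text
12.9 sum 3.0616 q [-0.711   0.4544  1.7356 -0.0111  0.8716 -0.3198] qd [-0.001  0.006  0.021  0.001  0.013  0.002] tcp [ 0.4479 -0.2881  0.132 ]
```

step_arm(steps=[{"dp": [0,0.04,0],"roll": 0,"jaw": 0.085},{"dp": [0,0,0],"roll": 0,"jaw": 0.085},{"dp": [0,0,0],"roll": 0,"jaw": 0.085}])

```text
time: 13.2
tcp_pos: [0.4848, -0.3026, 0.1368]
tool_rot: [1.478, 0.92, -1.456]
wrist_force: [-0.6, -0.3, 0.1]
opening: 0.0853
```

```bash
python3 p.py
```

```text
13.2 sum 3.0637 q [-0.6868  0.5094  1.6193 -0.013   0.935  -0.2948] qd [ 0.006  0.003 -0.069  0.005 -0.007  0.004] tcp [ 0.4848 -0.3026  0.1368]
```

step_arm(steps=[{"dp": [0,-0.04,0],"roll": 0,"jaw": 0.085},{"dp": [0,0,0],"roll": 0,"jaw": 0.085},{"dp": [0,0,0],"roll": 0,"jaw": 0.085}])

```text
time: 13.5
tcp_pos: [0.4452, -0.2862, 0.1344]
tool_rot: [1.478, 0.922, -1.457]
wrist_force: [0.7, -0.2, 0.8]
opening: 0.0849
```

```bash
python3 p.py
```

```text
13.5 sum 3.0649 q [-0.7113  0.4474  1.7393 -0.0112  0.8782 -0.3201] qd [-0.006 -0.027  0.088 -0.003  0.021 -0.006] tcp [ 0.4452 -0.2862  0.1344]
```

step_arm(steps=[{"dp": [0,0.05,0],"roll": 0,"jaw": 0.085},{"dp": [0,-0.05,0],"roll": 0,"jaw": 0.085},{"dp": [0,0.05,0],"roll": 0,"jaw": 0.085},{"dp": [0,-0.05,0],"roll": 0,"jaw": 0.085},{"dp": [0,0,0],"roll": 0,"jaw": 0.085},{"dp": [0,0,0],"roll": 0,"jaw": 0.085}])

```text
time: 14.1
tcp_pos: [0.4458, -0.2808, 0.1215]
tool_rot: [1.476, 0.999, -1.495]
wrist_force: [0.3, -1.4, 0.4]
opening: 0.0848
```

```bash
python3 p.py
```

```text
14.1 sum 3.1416 q [-0.7014  0.494   1.6974 -0.0138  0.9502 -0.3088] qd [-0.003 -0.003  0.031 -0.004  0.025 -0.004] tcp [ 0.4458 -0.2808  0.1215]
```

Fast out/in radial moves raised the pitch sum to 3.1416, so the axis is vertical again. I'll descend in few rows.

```bash
python3 -c "
from h import *
delta([.4375,-.280,.056])"
```

```text
t 14.1 tcp [ 0.4458 -0.2808  0.1215] F [ 0.3 -1.4  0.4] open 0.0848 q6 -0.31
axes [[-0.007, 0.927, -0.375], [-0.009, -0.375, -0.927], [-1.0, -0.003, 0.011]]
delta tool [ 0.0656 -0.0078  0.0017]
```

step_arm(steps=[{"dp": [0.033,-0.008,0.002],"roll": 0,"jaw": 0.085},{"dp": [0.033,0,0],"roll": 0,"jaw": 0.085},{"dp": [0,0,0],"roll": 0,"jaw": 0.085},{"dp": [0,0,0],"roll": 0,"jaw": 0.085}])

```text
time: 14.5
tcp_pos: [0.443, -0.2849, 0.0593]
tool_rot: [1.476, 0.983, -1.488]
wrist_force: [-0.4, -0.1, -0.4]
opening: 0.0851
```

```bash
python3 p.py; python3 -c "
from h import *
delta([.4375,-.280,.056]); c=snap('wrist','pics/w5.png'); print(proj(c,[.437,-.279,.084]))"
```

```text
14.5 sum 3.1257 q [-0.7109  0.5808  1.763  -0.0157  0.7819 -0.3154] qd [-0.001  0.016 -0.004  0.003 -0.004  0.001] tcp [ 0.443  -0.2849  0.0593]
t 14.5 tcp [ 0.443  -0.2849  0.0593] F [-0.4 -0.1 -0.4] open 0.0851 q6 -0.32
axes [[0.005, 0.927, -0.375], [-0.019, -0.375, -0.927], [-1.0, 0.012, 0.016]]
delta tool [ 0.0032 -0.007  -0.0025]
(np.float64(299.1513051133933), np.float64(315.08767970149916))
```

View pics/w5.png

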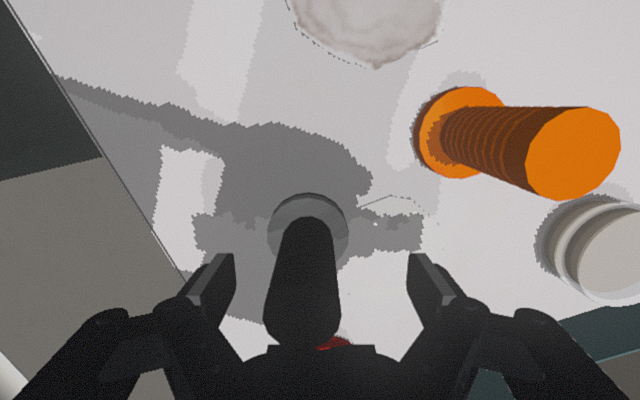

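step_arm(steps=[{"dp": [0.003,-0.006,-0.002],"roll": 0,"jaw": 0.085},{"dp": [0,0,0],"roll": 0,"jaw": 0.07},{"dp": [0,0,0],"roll": 0,"jaw": 0.055},{"dp": [0,0,0],"roll": 0,"jaw": 0.045},{"dp": [0,0,0],"roll": 0,"jaw": 0.038},{"dp": [0,0,0],"roll": 0,"jaw": 0.032},{"dp": [0,0,0],"roll": 0,"jaw": 0.025},{"dp": [0,0,0],"roll": 0,"jaw": 0.02}], squeeze=50)

```text
time: 15.35
tcp_pos: [0.4393, -0.2817, 0.0615]
tool_rot: [1.475, 0.976, -1.485]
wrist_force: [-0.3, 0.7, -0.0]
opening: 0.0288
```

step_arm(steps=[{"dp": [0,0,0],"roll": 0,"jaw": 0.02},{"dp": [0,0,0],"roll": 0,"jaw": 0.02},{"dp": [0,0,0],"roll": 0,"jaw": 0.02}])

```text
time: 15.65
tcp_pos: [0.4394, -0.2817, 0.0615]
tool_rot: [1.475, 0.976, -1.485]
wrist_force: [-1.0, -0.4, 1.4]
opening: 0.0287
```

```bash
python3 p.py; python3 -c "
from h import *
delta([.4375,-.280,.056]); c=snap('wrist','pics/w6.png');c=snap('scene','pics/s6.png'); cv2.imwrite('pics/s6c.png',cv2.resize(c['image'][170:310,280:420,::-1],None,fx=4,fy=4))"
```

```text
15.65 sum 3.1192 q [-0.7106  0.5687  1.7803 -0.0166  0.7703 -0.3151] qd [ 0.001  0.     0.     0.001  0.001 -0.001] tcp [ 0.4394 -0.2817  0.0615]
t 15.65 tcp [ 0.4394 -0.2817  0.0615] F [-1.  -0.4  1.4] open 0.0287 q6 -0.32
axes [[0.009, 0.927, -0.374], [-0.023, -0.374, -0.927], [-1.0, 0.018, 0.018]]
delta tool [ 0.0054 -0.0025 -0.001 ]
```

View pics/w6.png

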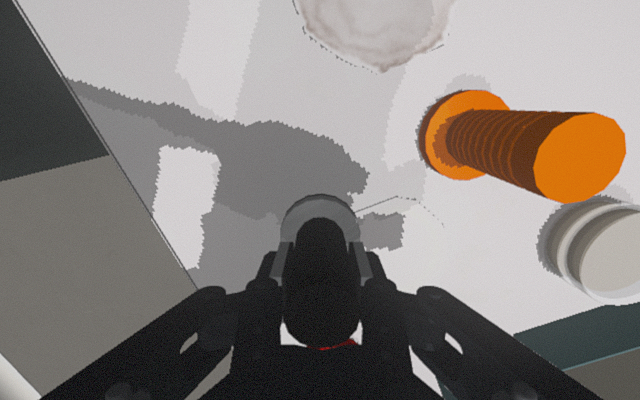

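View pics/s6c.png

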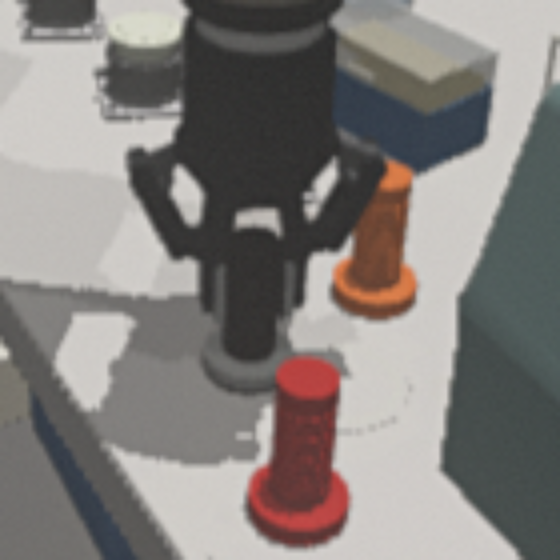

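Gripped: opening is 28.7 mm and the tool is upright. Lifting and travelling to the cover.

step_arm(steps=[{"dp": [-0.02,0,0],"roll": 0,"jaw": 0.02},{"dp": [-0.04,0,0],"roll": 0,"jaw": 0.02},{"dp": [-0.04,0,0],"roll": 0,"jaw": 0.02},{"dp": [-0.02,-0.002,-0.02],"roll": 0,"jaw": 0.02},{"dp": [0,-0.005,-0.045],"roll": 0,"jaw": 0.02},{"dp": [0,-0.005,-0.045],"roll": 0,"jaw": 0.02},{"dp": [0,-0.005,-0.045],"roll": 0,"jaw": 0.02},{"dp": [0,-0.005,-0.045],"roll": 0,"jaw": 0.02}], squeeze=80)

```text
time: 16.55
tcp_pos: [0.4953, -0.0849, 0.1799]
tool_rot: [1.485, 0.968, -1.489]
wrist_force: [0.7, -0.2, -2.3]
opening: 0.0281
```

```bash
python3 p.py; python3 -c "
from h import *
delta([.520,.015,.15])"
```

```text
16.55 sum 3.1224 q [-0.3117  0.3713  1.7108 -0.0215  1.0402  0.0939] qd [ 0.95   0.074 -0.091 -0.018  0.015  0.961] tcp [ 0.4953 -0.0849  0.1799]
t 16.55 tcp [ 0.4953 -0.0849  0.1799] F [ 0.7 -0.2 -2.3] open 0.0281 q6 0.09
axes [[0.013, 0.923, -0.385], [-0.024, -0.384, -0.923], [-1.0, 0.021, 0.017]]
delta tool [ 0.0278 -0.0163 -0.1022]
```

step_arm(steps=[{"dp": [0,-0.007,-0.045],"roll": 0,"jaw": 0.02},{"dp": [0,-0.007,-0.045],"roll": 0,"jaw": 0.02},{"dp": [0,0,0],"roll": 0,"jaw": 0.02},{"dp": [0,0,0],"roll": 0,"jaw": 0.02}])

```text
time: 16.95
tcp_pos: [0.5184, 0.0132, 0.1764]
tool_rot: [1.481, 0.973, -1.483]
wrist_force: [-0.1, -1.1, -2.1]
opening: 0.0288
```

```bash
python3 p.py; python3 -c "
from h import *
delta([.520,.015,.13])"
```

```text
16.95 sum 3.1259 q [-0.1112  0.4038  1.6696 -0.0231  1.0526  0.2876] qd [ 0.046  0.009 -0.004  0.02  -0.006  0.017] tcp [0.5184 0.0132 0.1764]
t 16.95 tcp [0.5184 0.0132 0.1764] F [-0.1 -1.1 -2.1] open 0.0288 q6 0.29
axes [[0.013, 0.926, -0.378], [-0.022, -0.378, -0.926], [-1.0, 0.021, 0.015]]
delta tool [ 0.0464 -0.0001 -0.003 ]
```

```bash
python3 -c "
from h import *
c=snap('wrist','pics/w7.png');c=snap('scene','pics/s7.png'); cv2.imwrite('pics/s7c.png',cv2.resize(c['image'][100:220,250:400,::-1],None,fx=5,fy=5,interpolation=2))
for p in ([.52,.015,.056],[.5184,.0132,.115],[.5184,.0132,.127],[.5184,.0132,.199]): print(p,proj(c,p))
"
```

```text
[0.52, 0.015, 0.056] (np.float64(315.11061955506693), np.float64(176.91096176371224))
[0.5184, 0.0132, 0.115] (np.float64(315.0824611666772), np.float64(158.20037212265984))
[0.5184, 0.0132, 0.127] (np.float64(315.1243957196921), np.float64(154.18587596429555))
[0.5184, 0.0132, 0.199] (np.float64(315.38666461084597), np.float64(129.07824084482382))
```

View pics/w7.png

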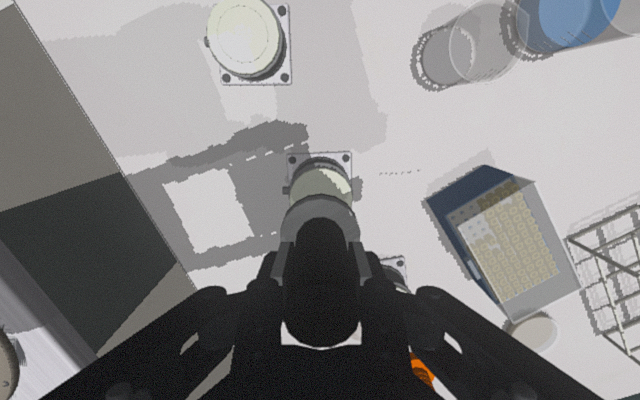

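View pics/s7c.png

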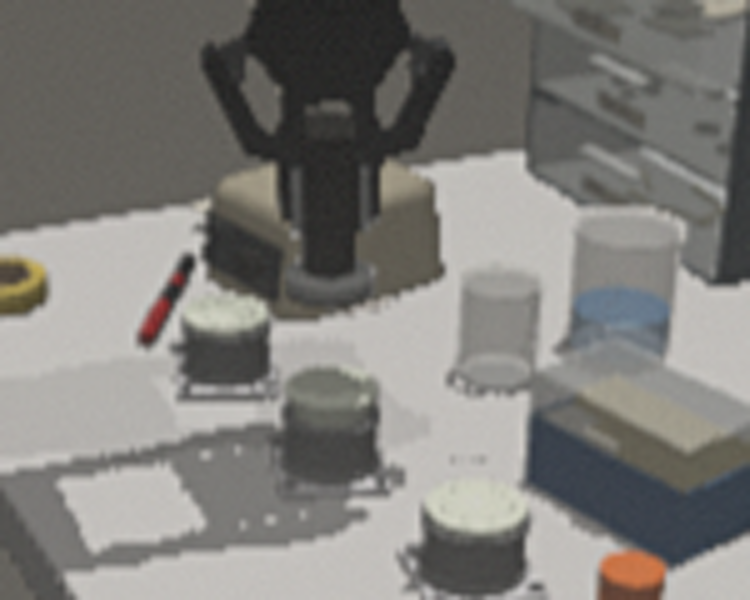

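step_arm(steps=[{"dp": [0.025,0,-0.003],"roll": 0,"jaw": 0.02},{"dp": [0.024,0,0],"roll": 0,"jaw": 0.02},{"dp": [0,0,0],"roll": 0,"jaw": 0.02},{"dp": [0,0,0],"roll": 0,"jaw": 0.02}])

```text
time: 17.45
tcp_pos: [0.5207, 0.0083, 0.1274]
tool_rot: [1.489, 0.965, -1.488]
wrist_force: [0.3, 0.0, -1.7]
opening: 0.0282
```

```bash
python3 p.py; python3 -c "
from h import *
delta([.520,.015,.1175])"
```

```text
17.45 sum 3.1234 q [-0.1198  0.4692  1.7222 -0.0255  0.932   0.2928] qd [-0.025  0.014  0.017 -0.    -0.004 -0.004] tcp [0.5207 0.0083 0.1274]
t 17.45 tcp [0.5207 0.0083 0.1274] F [ 0.3  0.  -1.7] open 0.0282 q6 0.29
axes [[0.016, 0.922, -0.387], [-0.023, -0.387, -0.922], [-1.0, 0.023, 0.015]]
delta tool [ 0.0098 -0.0034 -0.006 ]
```

step_arm(steps=[{"dp": [0,-0.003,-0.006],"roll": 0,"jaw": 0.02},{"dp": [0,0,0],"roll": 0,"jaw": 0.02},{"dp": [0,0,0],"roll": 0,"jaw": 0.02}])

```text
time: 17.75
tcp_pos: [0.5213, 0.014, 0.1299]
tool_rot: [1.493, 0.961, -1.487]
wrist_force: [0.2, 0.4, -1.3]
opening: 0.0283
```

```bash
python3 p.py; python3 -c "
from h import *
delta([.520,.015,.1175])
c=snap('scene','pics/s8.png'); cv2.imwrite('pics/s8c.png',cv2.resize(c['image'][130:210,265:365,::-1],None,fx=7,fy=7,interpolation=2))
c=snap('wrist','pics/w8.png');cv2.imwrite('pics/w8c.png',cv2.resize(c['image'][120:320,220:420,::-1],None,fx=3,fy=3,interpolation=2))"
```

```text
17.75 sum 3.1198 q [-0.1085  0.4655  1.7203 -0.0258  0.934   0.3068] qd [ 0.004 -0.013 -0.006  0.004  0.005  0.004] tcp [0.5213 0.014  0.1299]
t 17.75 tcp [0.5213 0.014  0.1299] F [ 0.2  0.4 -1.3] open 0.0283 q6 0.31
axes [[0.02, 0.921, -0.39], [-0.023, -0.389, -0.921], [-1.0, 0.027, 0.014]]
delta tool [ 0.0123 -0.0019 -0.0005]
```

View pics/s8c.png

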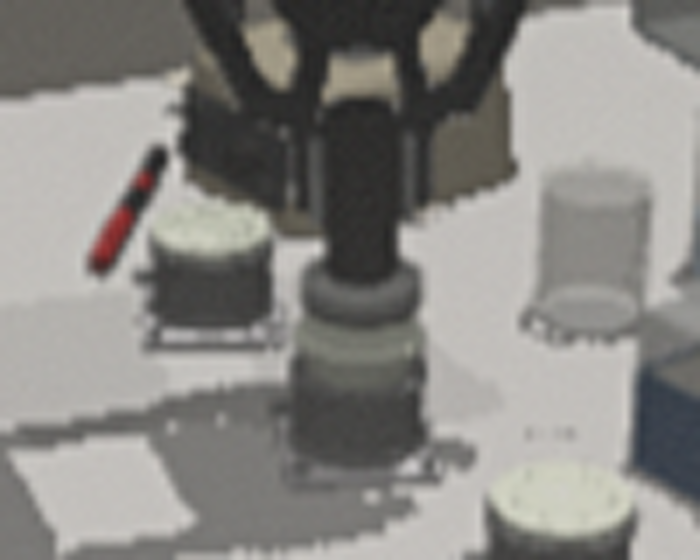

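View pics/w8c.png

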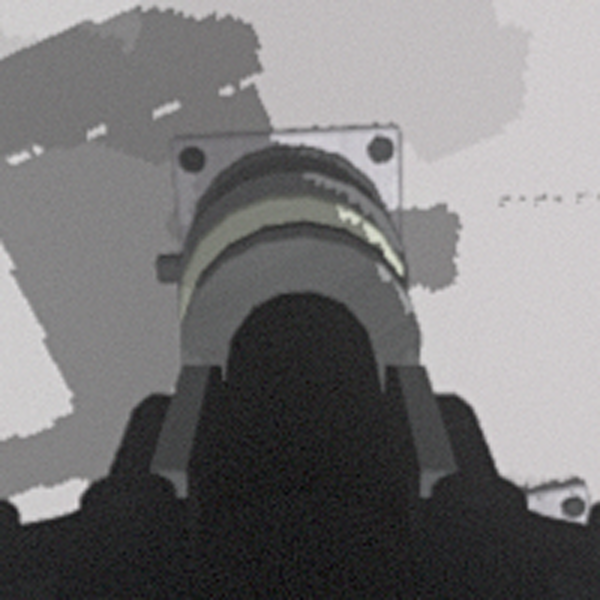

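step_arm(steps=[{"dp": [0.012,-0.001,0],"roll": 0,"jaw": 0.02},{"dp": [0,0,0],"roll": 0,"jaw": 0.02}])

```text
time: 18.05
tcp_pos: [0.5212, 0.0143, 0.1176]
tool_rot: [1.494, 0.96, -1.485]
wrist_force: [-0.8, 0.4, -2.2]
opening: 0.0285
```

```bash
python3 p.py; python3 -c "
from h import *
delta([.520,.015,.1075])"
```

```text
18.05 sum 3.1177 q [-0.1081  0.4816  1.735  -0.0264  0.9011  0.3078] qd [ 0.003 -0.023 -0.026  0.     0.023 -0.001] tcp [0.5212 0.0143 0.1176]
t 18.05 tcp [0.5212 0.0143 0.1176] F [-0.8  0.4 -2.2] open 0.0285 q6 0.31
axes [[0.022, 0.921, -0.389], [-0.023, -0.389, -0.921], [-0.999, 0.029, 0.013]]
delta tool [ 0.0101 -0.0017 -0.0003]
```

Just at contact, centred within about 1.5 mm. Pressing now.

step_arm(steps=[{"dp": [0.006,-0.001,0],"roll": 0,"jaw": 0.02},{"dp": [0.006,0,0],"roll": 0,"jaw": 0.02}])

```text
time: 18.25
tcp_pos: [0.5218, 0.0144, 0.1071]
tool_rot: [1.496, 0.957, -1.481]
wrist_force: [-14.0, 4.3, 63.1]
opening: 0.0285
```

```bash
python3 p.py; python3 -c "
from h import *
delta([.520,.015,.1075])"
```

```text
18.25 sum 3.1139 q [-0.1078  0.4961  1.7463 -0.0271  0.8715  0.3089] qd [ 0.004  0.011 -0.009  0.008 -0.046  0.001] tcp [0.5218 0.0144 0.1071]
t 18.25 tcp [0.5218 0.0144 0.1071] F [-14.    4.3  63.1] open 0.0285 q6 0.31
axes [[0.025, 0.921, -0.389], [-0.024, -0.389, -0.921], [-0.999, 0.033, 0.012]]
delta tool [-0.0004 -0.0019  0.0001]
```

Bottomed out: 10.5 mm of travel and 63 N at the hard stop, so it's home. Lifting off.

step_arm(steps=[{"dp": [-0.01,0,0],"roll": 0,"jaw": 0.02},{"dp": [-0.03,0,0],"roll": 0,"jaw": 0.02},{"dp": [-0.03,0,0],"roll": 0,"jaw": 0.02},{"dp": [0,0,0],"roll": 0,"jaw": 0.02},{"dp": [0,0,0],"roll": 0,"jaw": 0.02}])

```text
time: 18.75
tcp_pos: [0.5184, 0.0163, 0.1768]
tool_rot: [1.493, 0.961, -1.486]
wrist_force: [-0.5, -0.2, -2.2]
opening: 0.0278
```

```bash
python3 p.py; python3 -c "
from h import *
delta([.40,-.07,.18])
c=snap('scene','pics/s9.png'); cv2.imwrite('pics/s9c.png',cv2.resize(c['image'][130:220,270:370,::-1],None,fx=7,fy=6,interpolation=2))
t=np.load('pics/top0.npz')
for p in ([.40,-.07,0],[.41,-.08,0],[.42,-.1,0]): print(p,proj(t,p),proj(c,p))"
```

```text
18.75 sum 3.1195 q [-0.1048  0.4006  1.6736 -0.0239  1.0453  0.3065] qd [ 0.003 -0.017 -0.021  0.     0.007 -0.   ] tcp [0.5184 0.0163 0.1768]
t 18.75 tcp [0.5184 0.0163 0.1768] F [-0.5 -0.2 -2.2] open 0.0278 q6 0.31
axes [[0.02, 0.921, -0.389], [-0.023, -0.389, -0.921], [-1.0, 0.027, 0.013]]
delta tool [-0.0036 -0.0755  0.1256]
[0.4, -0.07, 0] (np.float64(318.30871984032603), np.float64(231.90470970747347)) (np.float64(287.9645175446793), np.float64(218.1644363642323))
[0.41, -0.08, 0] (np.float64(322.30614451758845), np.float64(227.69939764372106)) (np.float64(292.99693852869314), np.float64(219.17044043738895))
[0.42, -0.1, 0] (np.float64(330.3816349493918), np.float64(223.37647726594457)) (np.float64(299.64003167589686), np.float64(222.13210807302562))
```

View pics/s9c.png

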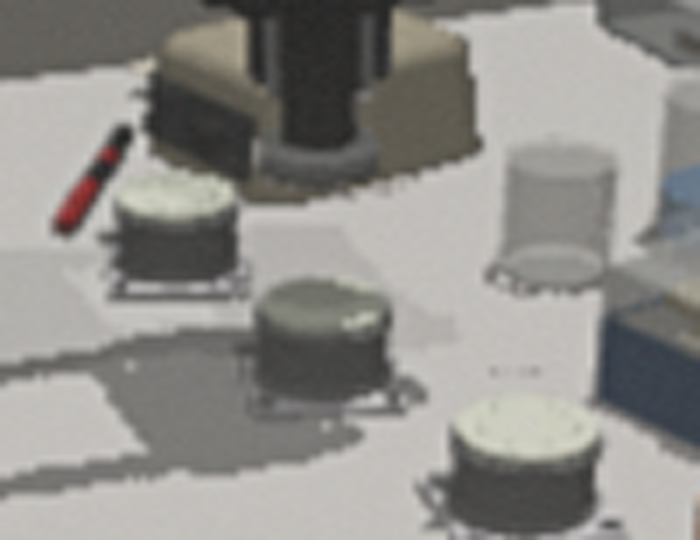

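View pics/s9.png

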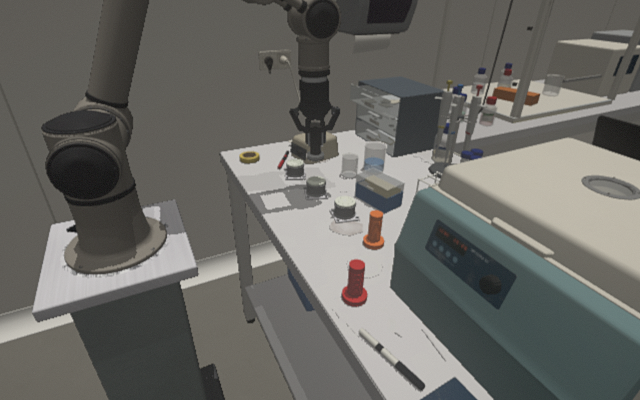

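The middle cover is now flush like its neighbours, with no gap. I'll stand the tool on clear bench near (0.43, −0.08).

step_arm(steps=[{"dp": [0,-0.007,0.02],"roll": 0,"jaw": 0.02},{"dp": [0,-0.015,0.04],"roll": 0,"jaw": 0.02},{"dp": [0,-0.015,0.04],"roll": 0,"jaw": 0.02},{"dp": [0,-0.007,0.02],"roll": 0,"jaw": 0.02},{"dp": [0,0,0],"roll": 0,"jaw": 0.02},{"dp": [0,0,0],"roll": 0,"jaw": 0.02}])

```text
time: 19.4
tcp_pos: [0.4254, -0.0785, 0.1692]
tool_rot: [1.488, 0.973, -1.494]
wrist_force: [1.7, -0.0, -1.7]
opening: 0.0286
```

```bash
python3 p.py; python3 -c "
from h import *
delta([.43,-.08,.0615])"
```

```text
19.4 sum 3.1278 q [-0.3499  0.2713  1.9003 -0.0183  0.9561  0.0585] qd [-0.019  0.007  0.022 -0.004 -0.009 -0.008] tcp [ 0.4254 -0.0785  0.1692]
t 19.4 tcp [ 0.4254 -0.0785  0.1692] F [ 1.7 -0.  -1.7] open 0.0286 q6 0.06
axes [[0.008, 0.922, -0.388], [-0.019, -0.387, -0.922], [-1.0, 0.015, 0.014]]
delta tool [ 0.1077  0.0033 -0.0019]
```

step_arm(steps=[{"dp": [0.03,0,0],"roll": 0,"jaw": 0.02},{"dp": [0.03,0,0],"roll": 0,"jaw": 0.02},{"dp": [0.03,0,0],"roll": 0,"jaw": 0.02},{"dp": [0,0,0],"roll": 0,"jaw": 0.02},{"dp": [0,0,0],"roll": 0,"jaw": 0.02}])

```text
time: 19.9
tcp_pos: [0.4297, -0.0779, 0.0754]
tool_rot: [1.487, 0.974, -1.491]
wrist_force: [0.2, 1.0, -1.8]
opening: 0.0286
```

```bash
python3 p.py; python3 -c "
from h import *
delta([.43,-.08,.0615])
c=snap('scene','pics/s10.png'); cv2.imwrite('pics/s10c.png',cv2.resize(c['image'][150:250,240:360,::-1],None,fx=6,fy=6,interpolation=2))"
```

```text
19.9 sum 3.1264 q [-0.3457  0.4357  1.9947 -0.0219  0.6959  0.0658] qd [ 0.014  0.034  0.011  0.003 -0.006  0.005] tcp [ 0.4297 -0.0779  0.0754]
t 19.9 tcp [ 0.4297 -0.0779  0.0754] F [ 0.2  1.  -1.8] open 0.0286 q6 0.07
axes [[0.01, 0.923, -0.385], [-0.018, -0.385, -0.923], [-1.0, 0.016, 0.013]]
delta tool [0.014  0.0009 0.0016]
```

View pics/s10c.png

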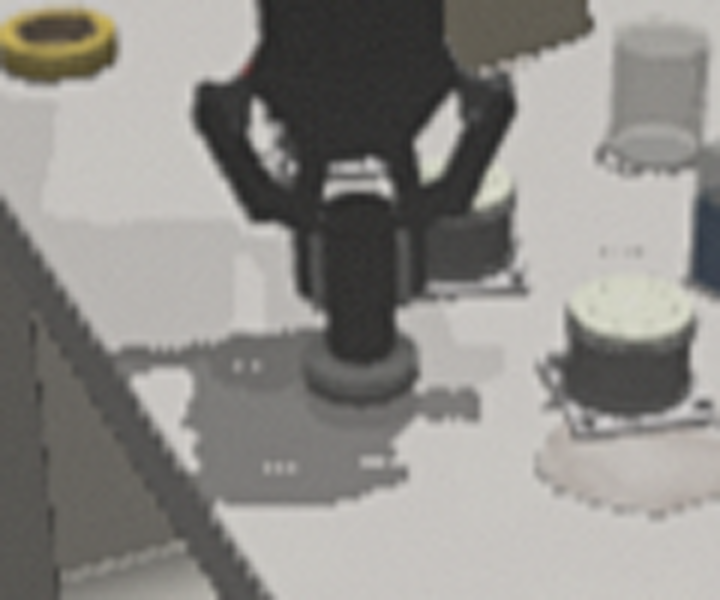

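The tool is upright above bare bench, with about 14 mm to go.

step_arm(steps=[{"dp": [0.012,0,0],"roll": 0,"jaw": 0.02},{"dp": [0,0,0],"roll": 0,"jaw": 0.02}])

```text
time: 20.15
tcp_pos: [0.4316, -0.078, 0.0658]
tool_rot: [1.488, 0.971, -1.486]
wrist_force: [0.1, 0.1, -2.1]
opening: 0.0285
```

```bash
python3 p.py; python3 -c "
from h import *
delta([.43,-.08,.0615])"
```

```text
20.15 sum 3.1218 q [-0.3446  0.4553  2.001  -0.0226  0.6655  0.0669] qd [ 0.009 -0.052 -0.041 -0.     0.037  0.001] tcp [ 0.4316 -0.078   0.0658]
t 20.15 tcp [ 0.4316 -0.078   0.0658] F [ 0.1  0.1 -2.1] open 0.0285 q6 0.07
axes [[0.014, 0.923, -0.384], [-0.02, -0.384, -0.923], [-1.0, 0.021, 0.013]]
delta tool [ 0.0043 -0.0008  0.0024]
```

step_arm(steps=[{"dp": [0.005,0,0],"roll": 0,"jaw": 0.02}])

```text
time: 20.25
tcp_pos: [0.433, -0.0784, 0.0622]
tool_rot: [1.489, 0.968, -1.484]
wrist_force: [0.0, -0.1, -0.9]
opening: 0.0282
```

```bash
python3 -c "
from h import *
delta([.43,-.08,.0615])"
```

```text
t 20.25 tcp [ 0.433  -0.0784  0.0622] F [ 0.  -0.1 -0.9] open 0.0282 q6 0.07
axes [[0.017, 0.923, -0.384], [-0.021, -0.383, -0.923], [-1.0, 0.024, 0.013]]
delta tool [ 0.0007 -0.0021  0.0026]
```

step_arm(steps=[{"dp": [0.003,0,0],"roll": 0,"jaw": 0.02}])

```text
time: 20.35
tcp_pos: [0.4334, -0.0783, 0.0613]
tool_rot: [1.489, 0.967, -1.483]
wrist_force: [-10.0, 4.4, 43.4]
opening: 0.0286
```

step_arm(steps=[{"dp": [0,0,0],"roll": 0,"jaw": 0.02}])

```text
time: 20.45
tcp_pos: [0.4337, -0.0783, 0.0626]
tool_rot: [1.489, 0.966, -1.482]
wrist_force: [0.2, -0.7, -2.2]
opening: 0.0286
```

On the bench (contact felt, now within about 1 mm). Opening slowly.

step_arm(steps=[{"dp": [0.001,0,0],"roll": 0,"jaw": 0.03},{"dp": [0,0,0],"roll": 0,"jaw": 0.034},{"dp": [0,0,0],"roll": 0,"jaw": 0.04},{"dp": [0,0,0],"roll": 0,"jaw": 0.055},{"dp": [0,0,0],"roll": 0,"jaw": 0.07},{"dp": [0,0,0],"roll": 0,"jaw": 0.085},{"dp": [0,0,0],"roll": 0,"jaw": 0.085},{"dp": [0,0,0],"roll": 0,"jaw": 0.085}], squeeze=20)

```text
time: 21.25
tcp_pos: [0.4356, -0.079, 0.0633]
tool_rot: [1.491, 0.961, -1.478]
wrist_force: [0.5, -0.3, -0.4]
opening: 0.085
```

```bash
python3 -c "
from h import *
delta([.433,-.0785,.16])
c=snap('wrist','pics/w11.png')"
```

```text
t 21.25 tcp [ 0.4356 -0.079   0.0633] F [ 0.5 -0.3 -0.4] open 0.085 q6 0.07
axes [[0.025, 0.923, -0.383], [-0.024, -0.383, -0.924], [-0.999, 0.032, 0.012]]
delta tool [-0.0967  0.0005  0.0017]
```

View pics/w11.png

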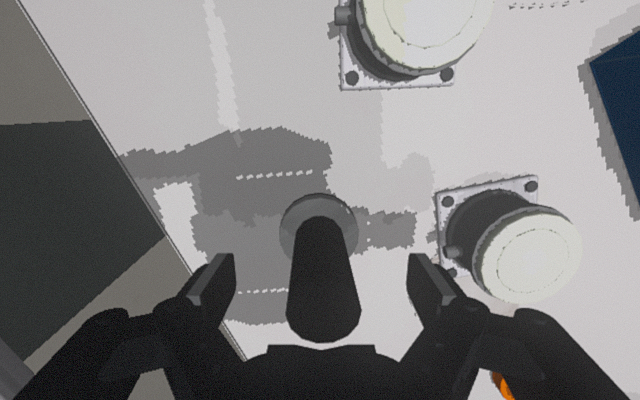

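The tool stands free between the open pads. Retreating straight up.

step_arm(steps=[{"dp": [-0.02,0,0],"roll": 0,"jaw": 0.085},{"dp": [-0.04,0,0],"roll": 0,"jaw": 0.085},{"dp": [-0.04,0,0],"roll": 0,"jaw": 0.085},{"dp": [-0.04,0,0],"roll": 0,"jaw": 0.085},{"dp": [-0.04,0,0],"roll": 0,"jaw": 0.085},{"dp": [0,0,0],"roll": 0,"jaw": 0.085},{"dp": [0,0,0],"roll": 0,"jaw": 0.085},{"dp": [0,0,0],"roll": 0,"jaw": 0.085}])

```text
time: 22.1
tcp_pos: [0.4298, -0.0742, 0.2488]
tool_rot: [1.49, 0.965, -1.481]
wrist_force: [-0.2, 0.4, 0.0]
opening: 0.0849
```

```bash
python3 -c "
from h import *
delta([.433,-.0785,.16])
c=snap('scene','pics/s12.png'); cv2.imwrite('pics/s12c.png',cv2.resize(c['image'][150:250,260:380,::-1],None,fx=6,fy=6,interpolation=2))
print(proj(c,[.433,-.0785,0.084]),proj(c,[.433,-.0785,0.006]))
c=snap('top','pics/t12.png')"
```

```text
t 22.1 tcp [ 0.4298 -0.0742  0.2488] F [-0.2  0.4  0. ] open 0.0849 q6 0.06
axes [[0.021, 0.923, -0.384], [-0.022, -0.383, -0.923], [-1.0, 0.028, 0.012]]
delta tool [0.0889 0.0021 0.0016]
(np.float64(300.51549284471224), np.float64(188.8216628816566)) (np.float64(300.80893023155693), np.float64(214.90260376811176))
```

View pics/s12c.png

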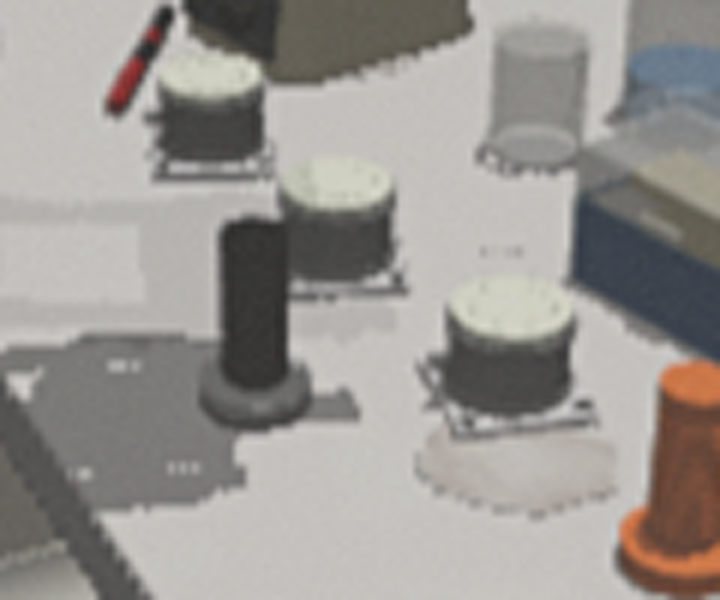

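View pics/t12.png

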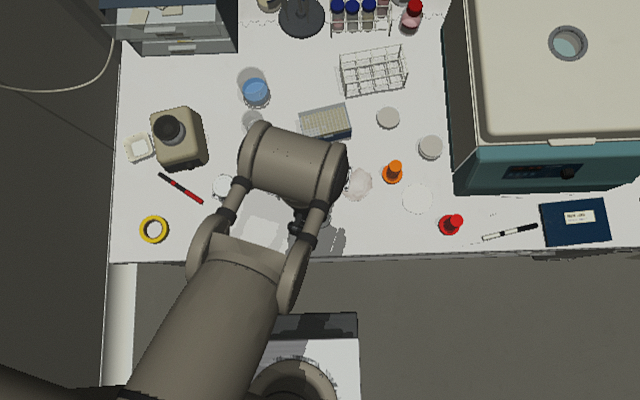

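The tool stands upright on bare bench, at (255,320) in the scene crop. All three covers sit flush, and nothing else has moved. Handing in.

```bash
python3 -c "
from workcell import robot
print(robot.sign_off())"
```

```text
the job is handed in; nothing more can be done
None
```

The job is handed in: the proud cover was on the middle cassette, and it is now pressed fully home with the black seating tool. I then stood the tool upright on bare bench at about (0.433, −0.078) and released it, at about 22 s of the 48 s limit.

**Last checks**
- **Cover:** it moved about 10 mm down to a hard stop, where the wrist force read 63 N. After I lifted off, the picture shows it flush like the other two, with no gap.
- **Tool:** it stands upright and free. The gripper is open about 0.16 m above the tool's top, and nothing else was seen to move. The arm hid part of the top view, so that last look relies on the scene camera.

**What was not ideal**
- **Gripper tilt:** short moves made the gripper axis drift from vertical, by as much as about 4.5° before the grasp. I corrected most of it, and it read 1.4° at the grasp and about 2° during the press. The pictures before the press showed the tool itself near upright, and its centre was within about 2 mm of the cover's.
- **Set-down force:** the force peaked briefly at 43 N, carried through the tool, when it touched the bench. The limits are 120 N at the wrist and 40 N for the arm or gripper body, and I saw no sign of either touching anything.

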